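# Second spring clamp on a panel easel

## Robot

A 7-joint arm with a two-finger parallel gripper is mounted at the origin on the work surface. World frame = base frame: x ahead of the robot, y to its left, z up, the work surface at z = 0. Lengths are in m, angles in rad, forces in N, time in s.
With the tool pointing down it reaches from about 0.425 to 0.875 m from the base axis. Payload 9.9 kg.
Tool frame: the origin (TCP) lies at the very end of the fingers, on their centre line; the grasp point (between the pads) lies 19 mm behind it; z points along the fingers, y is the line along which they close (so a half turn about z gives the same grasp; the last joint's range is limited). The gripper opens to 85 mm and grips with 20 to 120 N. Pads are 22 mm wide; open, the fingers measure 114 mm over their backs; the gripper's body (76 mm by 85 mm) begins 54 mm behind the grasp point. The pads swing forward as they close: fully open they stand 13 mm farther back than shut.
Start: joints at [-1.326, 0.576, 0.025, 1.437, -0.015, 1.129, -0.057], TCP at [0.218, 0.639, 0.231] pointing down, gripper open.
Joint ranges: [-2.76, 2.76], [-0.34, 2.15], [-1.52, 1.57], [0.19, 2.46], [-1.09, 4.23], [0.17, 1.99], [-2.82, 2.82]. Speed limits (rad/s): [2.22, 2.22, 3.01, 3.01, 3.14, 3.14, 3.14].

## Interface

Orientations are given as a rotation vector (axis times angle).
In Python, from bench import env gives the robot as it stands. The module is installed in compiled form; this text tells all that it offers.
- The arm moves only by the tool move_arm, never from a script. Its arguments are lists of equal length, an entry for each row: "linear": the shift along the tool's x, y, z in mm, a list of three; "twist": the turn, a rotation vector about the tool's x, y, z in rad, a list of three; "grip": the opening, from 0 (shut) to 1 (fully open). In form: {"linear": [[x, y, z], ...], "twist": [[rx, ry, rz], ...], "grip": [grip, ...]}. A call has 1 to 10 rows; each row is the pose to reach, as a shift and turn from the pose commanded when the call began, along the tool's axes at that moment; what a row does not reach only later rows make up. A row lasts 1/8 s, in which the tool goes at most 62.5 mm and 10.7 degrees, less where a joint would pass 70% of its speed; a pose out of reach is approached as far as the arm can. A call with a gripper value outside its range is refused whole. The fingers move at their own pace and stop on an object; "newtons" is the grip in N (left out, the last holds). Time passes only in rows, so rows that repeat a pose let the fingers close. It gives the time, the measured TCP pose, the force, the opening and the grip force at its end, in the units of the state.
- env.get_obs(): the state, without advancing time (a new reading comes with each control period).
- env.snapshot(name): name is "side" or "top"; returns a dict with "color" (400x640x3 uint8, red, green, blue), "z_map" (400x640 float32, m along the optical axis (not along the pixel's ray), 0 where there is no reading), "K" (3x3 intrinsics, pixels), "R" (3x3) and "t" (3): a world point X has camera coordinates R X + t. Camera axes: x right, y down, z forward; pixel columns grow to the right and rows downward; lengths in m; the calibration is good to about 2 mm. A picture is of the moment at which its call begins.
- env.close_job(): hands the job in; it is judged then, once.
The state is a dict: "t": time; "joints": joint angles; "joint_velocities": joint speeds; "tau": joint torques, N m; "position": TCP position; "eef_rot": TCP orientation; "force": force on the tool from outside, world axes, zero at the start; "torque": the same for the moment, N m; "finger_gap": finger opening in m; "grasp_force": force on a finger pad.
Only numpy, scipy, OpenCV 4.12 (cv2) and the standard library are available. Lean on these libraries where they do the work, as an engineer would, in place of code of your own. Each camera call takes 0.05 s, during which the arm holds its last target. There are 200 camera calls.

## Task

The thin panel standing on the table easel is clamped to the backboard on one side only. Pick up the loose spring clamp, squeeze it wide open and slip it over the free side edge, half way up the panel and square to the edge, pushing it gently home until its throat rests against the backboard's edge while you still hold it open. Then let go so that it grips panel and backboard together, without shoving the easel or the panel out of place or disturbing the other loose things on the table.

Things in the scene. Friction and masses are not known exactly. Their poses are not given: they have to be found in the camera images.
- clip: Loose black nylon spring clamp, orange handle grips and jaw pads, 150 mm long, 28 mm thick, 0.11 kg, lying on its side, hinge pin upright. Origin: on the pin axis, at the underside. x: along its middle line, from handles to jaws; y: the way the jaws open; z: along the pin, up. Jaw pads at x = 52 to 72 mm.
- clip_grip (a point): Where the fingers squeeze: on the loose clamp's middle line between its handles, 55 mm behind the pin, half way up the 28 mm thickness. Here the handles are 61 mm wide outside at rest (72 mm at their ends, 20 mm further back) and 32 mm squeezed to the stop, when their outer faces are flat and parallel to x. Squeezing takes 11 N to start, 18 N at the stop. Axes as clip.
- clip_jaw (a joint): Angle each arm of the loose clamp is opened, rad: 0 jaw tips touching (sprung shut), 0.25 at the stop (handles fully squeezed, pads 36 mm apart at the tips). Gripping 18 mm it reads 0.125.
- throat: Rubber throat pad of the loose clamp between its jaw roots; origin: middle of the pad's face, 22 mm from the pin towards the jaws, half way up the 28 mm thickness: what meets the edge when the clamp is pushed home. Axes as clip.
- panel: Thin white-primed plywood panel with patches of brown paper, 270 wide, 270 high, 6 mm thick, loose on the easel's ledge against the backboard, leaning back 0.42 rad from upright towards the robot. Origin: middle of its lower edge and of its thickness; x: out of its front; y: along the ledge (the other clamp is on the +y side, the free edge on the -y side); z: up the slope.
- easel: Wooden table easel, 250 mm deep, 212 wide, with its backboard; 1.7 kg, standing loose: it slides if pushed with much over 10 N. Origin: on the table, middle of its width, 140 mm from the foot's rear; x: the way the panel faces; y: along the ledge; z: up.
- ledge (a point): On the easel, middle of the ledge behind the panel. The plywood backboard here is 12 mm thick behind the panel (18 mm with it, centred 6 mm behind the panel's own mid-plane), 300 mm wide, but sits up to 12 mm off centre either way: its free edge is 138 to 162 mm to -y of the easel's middle, always proud of the panel, and must be seen or felt for. Its back is bare within 60 mm of the edge.
- dish: White ceramic dish, 96 mm across, 22 mm high; origin under its centre.
- tape_roll: Roll of tan paper tape lying flat, 94 mm across, 24 mm high; origin under its centre.
- bowl: Brown papier-mache bowl, 180 mm across, 80 mm high; origin under its centre.
- brush: Wooden paste brush, 200 mm long, lying on the table beyond the easel; origin under its middle.
- spatula: Wooden spatula, 260 mm long, lying on the table at the robot's left; origin under its middle.
Not all that is in view belongs to the job. Several things have the shape of the clip; the one meant has the colours described above.

How it is judged:
By the outcome, as a careful person would: the job done as asked, in the order asked, and still so for the second after the job is handed in, with the robot touching nothing.
It also fails if it takes over 42 s, if anything falls off the work surface, if the arm or the gripper's body presses on something with over 40 N, if the wrist force passes 120 N, or if a joint passes its speed limit or range.

## Working session

There is one attempt and no reset: what is moved stays moved. The work goes in short steps, Python scripts to look and compute and a tool call to move; the robot and the scene stay as the last step left them, time stands still between calls to the robot, and variables do not carry over. Pictures are saved under pics/ and viewed, at most 10 in all, crops included, and the job is handed in when it is done.

Besides the shell and the picture viewer there is one more tool, called after "Emit:" as name(argument=value, ...) on one line, values as JSON. move_arm: Moves the arm, as the interface text tells. Its arguments: {"type":"object","properties":{"linear":{"type":"array","items":{"type":"array","items":{"type":"number"}}},"twist":{"type":"array","items":{"type":"array","items":{"type":"number"}}},"grip":{"type":"array","items":{"type":"number"}},"newtons":{"type":"number"}},"required":["linear","twist","grip"]}

```bash
mkdir -p pics; cat > h.py <<'E'
import numpy as np, cv2
from scipy.spatial.transform import Rotation as Ro
from bench import env
def snap(n,save=None):
    s=env.snapshot(n)
    np.savez('last_%s.npz'%n,**s)
    if save: cv2.imwrite('pics/'+save,s['color'][:,:,::-1])
    return s
def cloud(s):
    v,u=np.mgrid[0:400,0:640]; z=s['z_map']; K=s['K']
    c=np.stack([(u-K[0,2])/K[0,0]*z,(v-K[1,2])/K[1,1]*z,z],-1)
    P=(c-s['t'])@s['R']; P[z==0]=np.nan
    return P
E
python3 - <<'E'
from h import *
o=env.get_obs(); print(o)
for n in('side','top'):
    s=snap(n,n+'0.png'); print(n,s['K'].tolist(),s['R'].round(3).tolist(),s['t'],(-s['R'].T@s['t']).round(3))
E
```

```text
{'t': 0.0, 'joints': array([-1.32578524,  0.57653572,  0.02484399,  1.43792824, -0.01498185,
        1.12899938, -0.0565158 ]), 'joint_velocities': array([ 0.0003586 , -0.00201988,  0.00045028,  0.00079998, -0.00098074,
       -0.00108084, -0.00027316]), 'tau': array([ 9.81425978e-05, -7.65770030e+01,  2.25098558e+00, -2.85959709e+01,
        1.54258049e-02,  1.28599812e-02,  1.07644675e-05]), 'position': array([0.21782081, 0.63839877, 0.2304331 ]), 'eef_rot': array([-5.14103212e-01, -3.09906675e+00,  2.63456884e-03]), 'force': array([-0.06641537, -0.31584741,  0.33441045]), 'torque': array([0.02291662, 0.00099094, 0.00555636]), 'grasp_force': 0.0, 'finger_gap': 0.0852093043743508}
side [[513.6414857775377, 0.0, 331.5642754226608], [0.0, 513.6414857775377, 209.62714679530035], [0.0, 0.0, 1.0]] [[0.993, -0.119, -0.019], [-0.079, -0.525, -0.848], [0.091, 0.843, -0.53]] [-0.53336711  0.10597117  1.47349435] [ 0.403 -1.25   0.861]
top [[370.3756221925823, 0.0, 321.9588582566374], [0.0, 370.3756221925823, 195.00102948451797], [0.0, 0.0, 1.0]] [[0.009, -1.0, 0.001], [-0.979, -0.009, -0.204], [0.204, 0.001, -0.979]] [-0.00242208  0.53938906  0.99180059] [0.326 0.002 1.081]
```

View pics/side0.png

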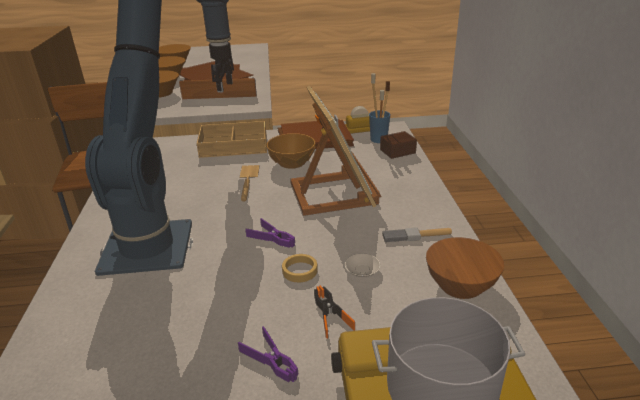

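View pics/top0.png

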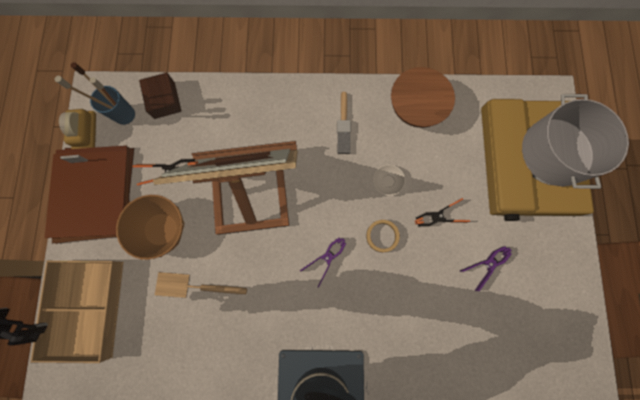

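The side view shows the easel with the panel edge-on at (340,150), its free edge facing the camera. The black/orange clamp is at (330,308). In the top view the clamp is at (440,215) with its jaws to the left (+y). The panel's free edge is near (297,150).

```bash
python3 - <<'E'
from h import *
st=np.load('last_top.npz'); ss=np.load('last_side.npz')
Pt=cloud(st);Ps=cloud(ss)
def box(P,s,u0,u1,v0,v1): return P[v0:v1,u0:u1].reshape(-1,3),s['color'][v0:v1,u0:u1].reshape(-1,3).astype(int)
for nm,P,s,b in (('top',Pt,st,(405,485,190,235)),('side',Ps,ss,(305,365,280,335))):
    p,c=box(P,s,*b)
    ok=(p[:,2]>0.006)&(p[:,2]<0.06)
    org=ok&(c[:,0]>c[:,2]+60); blk=ok&(c.max(1)<70)
    for k,m in(('org',org),('blk',blk)):
        print(nm,k,m.sum(),p[m].min(0).round(3),p[m].max(0).round(3),p[m].mean(0).round(3))
    m=org|blk; q=p[m][:,:2]; mu=q.mean(0); U,S,V=np.linalg.svd(q-mu); print(mu,V[0],np.ptp((q-mu)@V.T,axis=0))
a=cv2.resize(st['color'][185:240,400:490],None,fx=6,fy=6,interpolation=cv2.INTER_CUBIC)
b=cv2.resize(ss['color'][80:220,280:390],None,fx=4,fy=4,interpolation=cv2.INTER_CUBIC)
H=max(a.shape[0],b.shape[0]); 
b=cv2.resize(ss['color'][80:220,280:390],None,fx=2.35,fy=2.35,interpolation=cv2.INTER_CUBIC)
im=np.zeros((H,800,3),np.uint8); im[:a.shape[0],:540]=a; im[:b.shape[0],540:540+b.shape[1]]=b[:,:260]
cv2.imwrite('pics/crop1.png',im[:,:,::-1])
# side camera: edge facing the camera
m=(Ps[...,2]>0.06)&(Ps[...,2]<0.32)&(Ps[...,0]>0.35)&(Ps[...,0]<0.75)&(Ps[...,1]>-0.1)&(Ps[...,1]<0.32)
m[:, :290]=0
for v in range(90,205,6):
    us=np.where(m[v])[0]
    if len(us): print(v,us.min(),us.max(),[ (u,Ps[v,u].round(3).tolist()) for u in us[::4]][:9])
E
```

```text
top org 94 [ 0.466 -0.421  0.011] [ 0.537 -0.267  0.031] [ 0.489 -0.347  0.026]
top blk 192 [ 0.46  -0.372  0.011] [ 0.514 -0.272  0.029] [ 0.482 -0.323  0.024]
[ 0.48432085 -0.33064814] [-0.20964973  0.97777656] [0.15093524 0.066964  ]
side org 227 [ 0.467 -0.425  0.006] [ 0.541 -0.271  0.031] [ 0.503 -0.363  0.021]
side blk 310 [ 0.46  -0.372  0.006] [ 0.516 -0.28   0.03 ] [ 0.486 -0.331  0.021]
[ 0.4932331  -0.34462937] [ 0.36424552 -0.93130296] [0.15235687 0.0699509 ]
96 317 317 [(np.int64(317), [0.533, 0.298, 0.311])]
102 315 322 [(np.int64(315), [0.525, 0.284, 0.297])]
108 314 326 [(np.int64(314), [0.52, 0.266, 0.284]), (np.int64(318), [0.529, 0.225, 0.299])]
114 317 330 [(np.int64(317), [0.522, 0.194, 0.293]), (np.int64(321), [0.534, 0.185, 0.295])]
120 320 334 [(np.int64(320), [0.53, 0.188, 0.275]), (np.int64(324), [0.538, 0.142, 0.293]), (np.int64(328), [0.542, 0.075, 0.32])]
126 323 338 [(np.int64(323), [0.539, 0.192, 0.254]), (np.int64(327), [0.546, 0.137, 0.276]), (np.int64(331), [0.551, 0.078, 0.3]), (np.int64(335), [0.56, 0.061, 0.307])]
132 322 341 [(np.int64(322), [0.
[... 1955 characters left out ...]
95, 0.133]), (np.int64(365), [0.672, 0.202, 0.074])]
180 304 371 [(np.int64(304), [0.474, 0.215, 0.061]), (np.int64(308), [0.486, 0.185, 0.076]), (np.int64(357), [0.643, 0.185, 0.064]), (np.int64(361), [0.637, 0.073, 0.125]), (np.int64(365), [0.653, 0.098, 0.11]), (np.int64(369), [0.678, 0.16, 0.074])]
186 361 375 [(np.int64(361), [0.648, 0.138, 0.067]), (np.int64(365), [0.649, 0.075, 0.102]), (np.int64(369), [0.674, 0.138, 0.065]), (np.int64(373), [0.684, 0.126, 0.071])]
192 365 379 [(np.int64(365), [0.652, 0.087, 0.074]), (np.int64(369), [0.662, 0.076, 0.079]), (np.int64(373), [0.68, 0.104, 0.062]), (np.int64(377), [0.687, 0.079, 0.075])]
198 371 371 [(np.int64(371), [0.668, 0.07, 0.061])]
```

View pics/crop1.png

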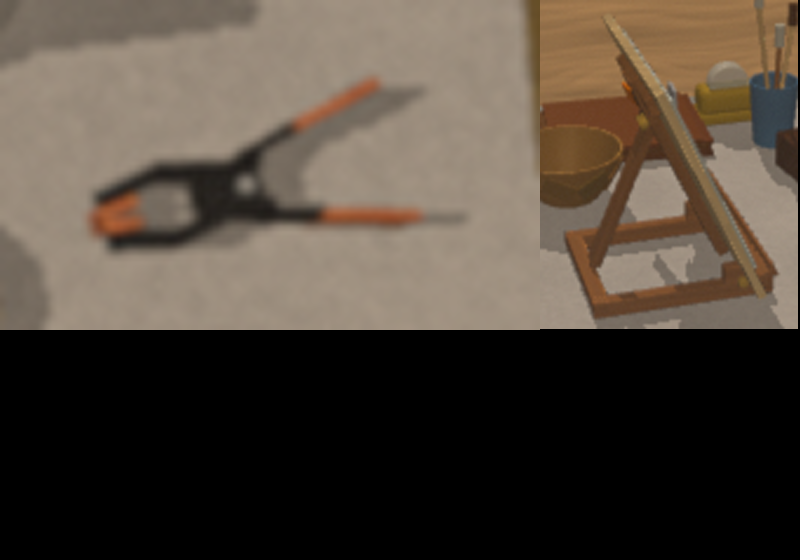

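The crop confirms the clamp: jaws on the left, orange handles to the right at (380,90) and (420,215). The board edge runs from top left to lower right. Next I fit the clamp and easel poses.

```bash
cat > fit.py <<'E'
from h import *
from scipy.optimize import minimize
st=np.load('last_top.npz'); ss=np.load('last_side.npz')
Pt=cloud(st);Ps=cloud(ss)
# clip: symmetry fit, points mid-height and up
pts=[]
for P,s in((Pt,st),(Ps,ss)):
    c=s['color'].astype(int); m=(np.abs(P[...,0]-.49)<.06)&(np.abs(P[...,1]+.345)<.1)&(P[...,2]>.012)&(P[...,2]<.04)
    m&=(c[...,0]>c[...,2]+60)|(c.max(-1)<75)
    pts.append(P[m][:,:2])
q=np.vstack(pts)
from scipy.spatial import cKDTree
def cost(a):
    d=np.array([np.cos(a[0]),np.sin(a[0])]); n=np.array([-d[1],d[0]])
    r=q-2*((q@n)-a[1])[:,None]*n
    return np.minimum(cKDTree(q).query(r)[0],.008).mean()
best=min((minimize(cost,[t,np.dot([.484,-.33],[-np.sin(t),np.cos(t)])+o],method='Nelder-Mead') for t in np.arange(1.6,2.0,.05) for o in(-.004,0,.004)),key=lambda r:r.fun)
th,off=best.x; d=np.array([np.cos(th),np.sin(th)]); n=np.array([-d[1],d[0]])
print('clip yaw',th,'cost',best.fun,best.x)
for p in pts:
    a=p@d; b=p@n-off; print('along',a.min(),a.max(),'across',b.min(),b.max(), 'handle side', [(b[(a<a.min()+.02)]).min(),(b[(a<a.min()+.02)]).max()])
a=q@d; lo,hi=np.percentile(a,[.5,99.5]); print('len',hi-lo)
# pin: tips at ~+75-> use middle
for k in(0,-.055): print('point at',k,d*((lo+hi)/2+k)+n*off)
E
python3 fit.py; python3 - <<'E'
from h import *
st=np.load('last_top.npz'); ss=np.load('last_side.npz')
Pt=cloud(st);Ps=cloud(ss)
R=[];C=[]
for P,s in((Pt,st),(Ps,ss)):
    m=(P[...,0]>.4)&(P[...,0]<.75)&(P[...,1]>.03)&(P[...,1]<.4)&(P[...,2]>.03)&(P[...,2]<.4)
    R.append(P[m]);C.append(s['color'][m])
# top strip: highest points by y
p=R[0]
for y in np.arange(.05,.4,.03):
    k=p[abs(p[:,1]-y)<.006]; k=k[k[:,2]>.2] 
    if len(k): i=k[:,2].argmax(); print('y',round(y,2),'top',k[i].round(4), 'n',len(k))
e=R[1]; e=e[(e[:,1]<.1)&(e[:,2]>.06)]
print(len(e), e.mean(0)); U,S,V=np.linalg.svd(e-e.mean(0),full_matrices=False); print(S,V)
al=.42
W=700; im=np.zeros((600,800,3),np.uint8)
yaw=.1
ex=np.array([np.cos(yaw),np.sin(yaw),0]); ey=np.array([-np.sin(yaw),np.cos(yaw),0]); ez=np.array([0,0,1.])
N=np.cos(al)*ex+np.sin(al)*ez; S_=-np.sin(al)*ex+np.cos(al)*ez
P=np.vstack(R);c=np.vstack(C)
nn=P@N; s=P@S_; y=P@ey
print('n range',np.percentile(nn,[5,50,95]),'s',np.percentile(s,[1,99]))
# left: n-s plot of edge points; right: y-s
for i in range(len(P)):
    if y[i]<.16+0 :
        a=int((nn[i]-.55)*1500); b=int(500-(s[i]+.2)*1000)
        if 0<=a<290 and 0<=b<600: cv2.circle(im,(a,b),1,tuple(int(v) for v in c[i]),-1)
    if abs(nn[i]-.63)<.05:
        a=int(300+(y[i]-.0)*1400); b=int(500-(s[i]+.2)*1000)
        if 300<=a<800 and 0<=b<600: cv2.circle(im,(a,b),1,tuple(int(v) for v in c[i]),-1)
cv2.imwrite('pics/ns.png',im[:,:,::-1])
E
```

```text
clip yaw 1.8187534997691222 cost 0.0009740099471568901 [ 1.8187535  -0.38933415]
along -0.5241644816110996 -0.3744882364219327 across -0.03374975185279905 0.03349895942198977 handle side [np.float64(-0.03374975185279905), np.float64(0.03349895942198977)]
along -0.5290429855883158 -0.3792850927014628 across -0.03612726211337197 0.034386217544822795 handle side [np.float64(-0.03612726211337197), np.float64(0.034386217544822795)]
len 0.15217343398024874
point at 0 [ 0.48845778 -0.34301655]
point at -0.055 [ 0.50195611 -0.39633441]
y 0.08 top [0.5485 0.0809 0.3291] n 77
y 0.11 top [0.5464 0.1041 0.3283] n 82
y 0.14 top [0.5406 0.1391 0.3318] n 100
y 0.17 top [0.5362 0.1684 0.3311] n 105
y 0.2 top [0.5319 0.202  0.33  ] n 138
y 0.23 top [0.5295 0.2292 0.3297] n 117
y 0.26 top [0.5226 0.2622 0.33  ] n 107
y 0.29 top [0.52   0.2932 0.3306] n 88
y 0.32 top [0.5156 0.3159 0.3303] n 86
y 0.35 top [0.513  0.3447 0.3307] n 77
y 0.38 top [0.5762 0.3851 0.2005] n 1
618 [0.60801197 0.07508391 0.19690992]
[2.32275171 0.26846761 0.16309615] [[ 0.43429149  0.04184751 -0.89979981]
 [-0.18679967 -0.97302075 -0.13541234]
 [-0.88119055  0.22689074 -0.41475753]]
n range [0.47306067 0.63459165 0.6574779 ] s [-0.2337614   0.07795061]
```

View pics/ns.png

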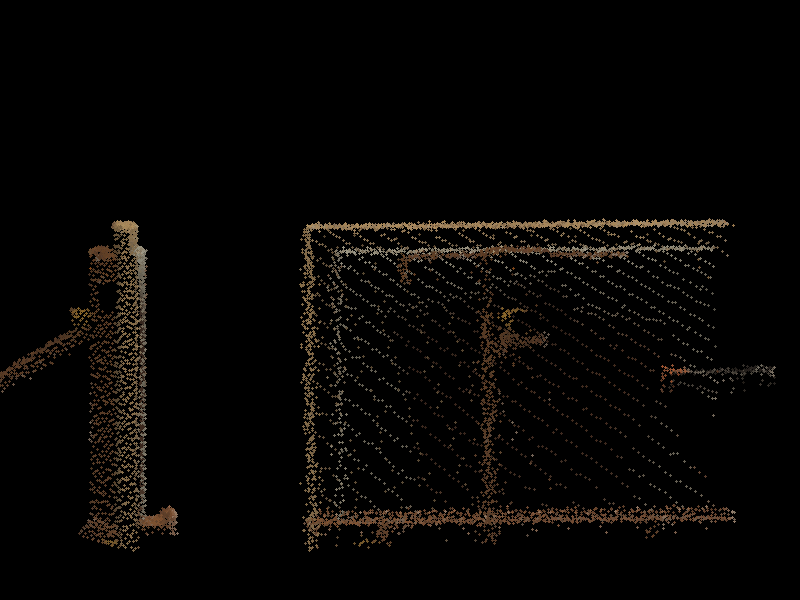

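The plot shows backboard and panel cleanly. The backboard top is at row 225, the panel's white top at row 250 and the ledge at row 520. The backboard's free edge is at column ~307, with the panel set back to column ~337. I now refine these with the fitted yaw.

```bash
python3 - <<'E'
from h import *
st=np.load('last_top.npz'); ss=np.load('last_side.npz')
Pt=cloud(st);Ps=cloud(ss)
def sel(P):
    m=(P[...,0]>.4)&(P[...,0]<.75)&(P[...,1]>.03)&(P[...,1]<.4)&(P[...,2]>.03)&(P[...,2]<.4); return P[m]
T=sel(Pt);S=sel(Ps)
# panel front plane from top camera (white face)
al=.42;yaw=.134
def ax(yaw,al):
    ex=np.array([np.cos(yaw),np.sin(yaw),0]); ey=np.array([-np.sin(yaw),np.cos(yaw),0]); ez=np.array([0,0,1.])
    return np.cos(al)*ex+np.sin(al)*ez, ey, -np.sin(al)*ex+np.cos(al)*ez
for it in range(3):
    N,Y,Z=ax(yaw,al)
    n,y,s=T@N,T@Y,T@Z
    # front face: in interior
    h=np.histogram(n[(s>-.18)&(s<.04)],bins=np.arange(.60,.72,.002)); 
    n0=h[1][h[0].argmax()]+.001
    k=(abs(n-n0)<.006)&(s>-.19)&(s<.04)&(y>y.min()+.04)
    q=T[k];mu=q.mean(0);V=np.linalg.svd(q-mu)[2][2]; V*=np.sign(V[0])
    print('n0',n0,k.sum(),'normal',V,'yaw',np.arctan2(V[1],V[0]),'lean',np.arcsin(V[2]))
    yaw=np.arctan2(V[1],V[0])
N,Y,Z=ax(yaw,al)
n,y,s=T@N,T@Y,T@Z
k=(s>-.15)&(s<.04)
print('front n',np.median(n[k&(abs(n-n0)<.006)&(y>y.min()+.05)]))
for nm,Q in(('T',T),('S',S)):
    n,y,s=Q@N,Q@Y,Q@Z
    k=(s>.0)&(abs(n-n0)<.03)
    print(nm,'s>0 hist n by col', [(round(a,3),int(((n>a)&(n<a+.003)&k).sum())) for a in np.arange(n0-.03,n0+.012,.003)])
    k=(abs(n-n0)<.025)&(s>-.17)&(s<.04); kk=np.sort(y[k]); print('y lowest pct',np.percentile(kk,[0,1,3,5,10,15]), [(round(a,3),int(((kk>a)&(kk<a+.003)).sum())) for a in np.arange(kk[0],kk[0]+.05,.003)])
    k=(abs(n-n0)<.0025)&(y>kk[0]+.04); print('panel top s',np.percentile(s[k],[90,95,98,99,100]))
    k=(n<n0-.005)&(n>n0-.025); print('bb top s',np.percentile(s[k],[95,98,99,100]))
n,y,s=S@N,S@Y,S@Z
e=(y<np.percentile(y[(abs(n-n0)<.025)&(s>-.17)],3)+.006)&(s>-.15)&(s<.05)&(abs(n-n0)<.05)
for a in(-.15,-.1,-.05,0): 
    k=e&(s>a)&(s<a+.05); print('edge n range',a,np.percentile(n[k],[1,5,50,95,99]), 'y',np.median(y[k]))
print(yaw,N,Y,Z)
E
```

```text
n0 0.647 982 normal [0.90424911 0.12164827 0.40931071] yaw 0.13372671443008854 lean 0.42169845560793406
n0 0.647 983 normal [0.90424879 0.12153933 0.40934376] yaw 0.13360842708583265 lean 0.42173468144112825
n0 0.647 986 normal [0.90425639 0.12132789 0.4093897 ] yaw 0.13337763394857727 lean 0.4217850356065367
front n 0.6478349825911938
T s>0 hist n by col [(np.float64(0.617), 88), (np.float64(0.62), 96), (np.float64(0.623), 80), (np.float64(0.626), 0), (np.float64(0.629), 182), (np.float64(0.632), 210), (np.float64(0.635), 201), (np.float64(0.638), 238), (np.float64(0.641), 360), (np.float64(0.644), 223), (np.float64(0.647), 257), (np.float64(0.65), 0), (np.float64(0.653), 0), (np.float64(0.656), 0), (np.float64(0.659), 0)]
y lowest pct [-0.01245764 -0.01213451 -0.00585468  0.0005641   0.01458327  0.03213862] [(np.float64(-0.012), 22), (np.float64(-0.009), 11), (np.float64(-0.006), 11), (np.float64(-0.003), 12), (np.float64(-0.0), 11), (np.float64(0.003), 11), (np.float64(0.006), 19), (np.float64(0.009), 12), (np.float64(0.012), 10), (np.float64(0.015), 12), (np.float64(0.018), 9), (
[... 1123 characters left out ...]
), (np.float64(0.024), 2), (np.float64(0.027), 1)]
panel top s [0.05104569 0.05247221 0.05251608 0.05252654 0.05253699]
bb top s [0.07397169 0.0750438  0.07571433 0.07730084]
edge n range -0.15 [0.6303657  0.63050272 0.63678753 0.64231275 0.64246704] y -0.013734752024920187
edge n range -0.1 [0.63070655 0.63078155 0.63615288 0.6409593  0.64128305] y -0.014118880700371149
edge n range -0.05 [0.63114796 0.63132413 0.63740198 0.64137791 0.64142278] y -0.013816231927833236
edge n range 0 [0.63036973 0.63118797 0.63664412 0.64154432 0.64160833] y -0.013827843928387668
0.13337763394857727 [0.90497923 0.12142488 0.40776045] [-0.13298253  0.99111838  0.        ] [-0.40413888 -0.05422502  0.91308894]
```

```bash
cat >> h.py <<'E'
def rel(targets,o=None):
    """rows (mm, rad in current tool axes) for world targets [(pos,R)]"""
    o=o or env.get_obs(); p=o['position'];R0=Ro.from_rotvec(o['eef_rot'])
    for q,R in targets:
        print((R0.inv().apply(np.array(q)-p)*1000).round(1).tolist(),(R0.inv()*R).as_rotvec().round(4).tolist())
def fromaxes(x,z):
    x=x/np.linalg.norm(x);z=z/np.linalg.norm(z);return Ro.from_matrix(np.stack([x,np.cross(z,x),z],1))
def down(a): return fromaxes(np.array([np.cos(a),np.sin(a),0]),np.array([0,0,-1.]))
al=.42;yaw=.1335
N=np.array([np.cos(al)*np.cos(yaw),np.cos(al)*np.sin(yaw),np.sin(al)]);Y=np.array([-np.sin(yaw),np.cos(yaw),0]);Z=np.cross(N,Y)
THROAT=.639*N-.0138*Y-.0835*Z
E
python3 - <<'E'
from h import *
print(THROAT)
r0=Ro.from_rotvec(env.get_obs()['eef_rot'])
rel([((.36,.45,.42),down(2.5)),((.46,.12,.42),down(2.2)),((.50,-.25,.30),down(1.819)),((.502,-.396,.08),down(1.819)),((.502,-.396,.004),down(1.819))])
E
```

```text
[0.61385411 0.06851597 0.184316  ]
[-195.4, -132.7, -189.3] [-0.0015, 0.0003, 0.3128]
[-396.6, -412.8, -188.8] [-0.0014, 0.0006, 0.6128]
[-553.9, -749.8, -68.3] [-0.0013, 0.0009, 0.9938]
[-603.0, -887.0, 151.9] [-0.0013, 0.0009, 0.9938]
[-603.0, -886.9, 227.9] [-0.0013, 0.0009, 0.9938]
```

Emit:
move_arm(linear=[[-30, -15, -60], [-60, -40, -115], [-105, -70, -155], [-150, -100, -189], [-195, -133, -189], [-225, -175, -189], [-255, -225, -189], [-290, -270, -189], [-325, -315, -189], [-360, -360, -189]], twist=[[0, 0, 0.06], [0, 0, 0.12], [0, 0, 0.18], [0, 0, 0.24], [0, 0, 0.31], [0, 0, 0.36], [0, 0, 0.41], [0, 0, 0.46], [0, 0, 0.51], [0, 0, 0.56]], grip=[1, 1, 1, 1, 1, 1, 1, 1, 1, 1])

```text
t: 1.35
position: [0.4425, 0.18, 0.4202]
eef_rot: [-1.353, -2.835, -0.0]
force: [1.2, -0.2, 0.6]
finger_gap: 0.0853
grasp_force: 0.0
```

```bash
python3 - <<'E'
from h import *
o=env.get_obs(); print(o['t'],o['position'],o['joints'].round(2))
rel([((.46,.12,.42),down(2.2)),((.50,-.25,.30),down(1.819)),((.502,-.396,.08),down(1.819)),((.502,-.396,.004),down(1.819))])
E
```

```text
1.35 [0.4425418  0.17999077 0.42021658] [-0.76  0.16  0.33  1.59 -0.05  1.4   0.26]
[-57.6, -24.2, 0.2] [-0.0001, -0.0002, 0.0513]
[-370.4, -225.9, 120.2] [-0.0001, -0.0002, 0.4323]
[-485.2, -316.2, 340.2] [-0.0001, -0.0002, 0.4323]
[-485.2, -316.2, 416.2] [-0.0001, -0.0002, 0.4323]
```

Emit:
move_arm(linear=[[-52, -30, 0], [-104, -60, 0], [-156, -90, 5], [-208, -122, 20], [-260, -155, 50], [-310, -190, 80], [-355, -218, 110], [-400, -250, 145], [-440, -280, 180], [-468, -303, 225]], twist=[[0, 0, 0.05], [0, 0, 0.1], [0, 0, 0.15], [0, 0, 0.2], [0, 0, 0.25], [0, 0, 0.3], [0, 0, 0.35], [0, 0, 0.4], [0, 0, 0.43], [0, 0, 0.43]], grip=[1, 1, 1, 1, 1, 1, 1, 1, 1, 1])

```text
t: 2.6
position: [0.5023, -0.3705, 0.1991]
eef_rot: [1.925, 2.481, -0.001]
force: [-0.0, 1.0, 0.4]
finger_gap: 0.0852
grasp_force: 0.0
```

```bash
python3 - <<'E'
from h import *
o=env.get_obs(); print(o['t'],o['position'],o['joints'].round(2))
rel([((.502,-.396,.06),down(1.819)),((.502,-.396,.004),down(1.819))])
E
```

```text
2.6 [ 0.50229764 -0.37048565  0.19908614] [ 0.22  0.59  0.57  1.64 -0.36  1.02  1.15]
[-24.5, -6.7, 139.1] [0.0006, 0.0013, 0.0028]
[-24.4, -6.7, 195.1] [0.0006, 0.0013, 0.0028]
```

Emit:
move_arm(linear=[[-14, -4, 40], [-25, -7, 85], [-25, -7, 130], [-25, -7, 165], [-25, -7, 185], [-25, -7, 195], [-25, -7, 195]], twist=[[0, 0, 0], [0, 0, 0.003], [0, 0, 0.003], [0, 0, 0.003], [0, 0, 0.003], [0, 0, 0.003], [0, 0, 0.003]], grip=[1, 1, 1, 1, 1, 1, 1])

```text
t: 3.48
position: [0.5018, -0.3942, 0.0053]
eef_rot: [1.928, 2.48, -0.0]
force: [0.3, -0.2, 0.1]
finger_gap: 0.0856
grasp_force: 0.0
```

```bash
python3 - <<'E'
from h import *
o=env.get_obs(); print(o['t'],o['position'],o['force'],o['joints'].round(2))
rel([((.502,-.396,.004),down(1.819))])
a=snap('top')['color'][180:250,395:495]; b=snap('side')['color'][260:350,290:380]
im=np.zeros((400,800,3),np.uint8); im[:280,:400]=cv2.resize(a,(400,280),interpolation=2); im[:400,400:]=cv2.resize(b,(400,400),interpolation=2)
cv2.imwrite('pics/g1.png',im[:,:,::-1])
E
```

```text
3.475 [ 0.50177905 -0.39418944  0.00534865] [ 0.30783765 -0.20384328  0.14228651] [ 0.35  0.83  0.42  1.76 -0.51  0.66  1.3 ]
[-1.8, -0.2, 1.3] [0.0, 0.0001, 0.0009]
```

View pics/g1.png

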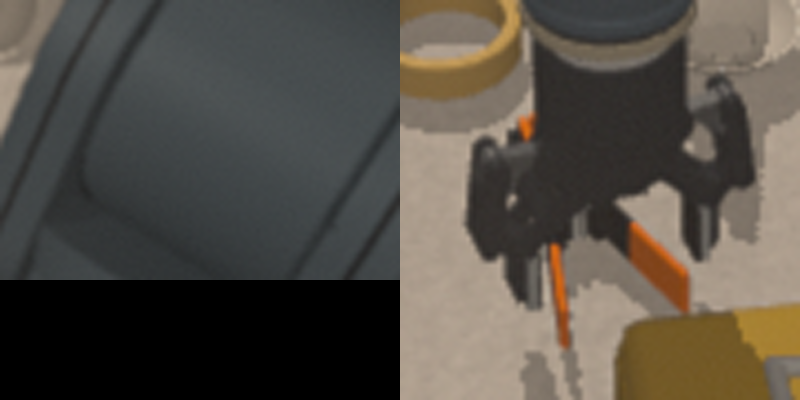

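Side crop: the fingers straddle both orange handles (at (555,290) and (660,270)) with room on each side. I'll squeeze now.

Emit:
move_arm(linear=[[0, 0, 1], [0, 0, 1], [0, 0, 1], [0, 0, 1], [0, 0, 1], [0, 0, 1], [0, 0, 1], [0, 0, 1]], twist=[[0, 0, 0], [0, 0, 0], [0, 0, 0], [0, 0, 0], [0, 0, 0], [0, 0, 0], [0, 0, 0], [0, 0, 0]], grip=[0.7, 0.6, 0.5, 0.4, 0.3, 0.2, 0.2, 0.2], newtons=40)

```text
t: 4.58
position: [0.5026, -0.3959, 0.0069]
eef_rot: [1.926, 2.476, -0.0]
force: [-2.3, -1.2, 17.7]
finger_gap: 0.0303
grasp_force: 39.1
```

Emit:
move_arm(linear=[[0, 0, -10], [0, 0, -40], [0, 0, -80], [0, 0, -120], [0, 0, -150], [0, 0, -150]], twist=[[0, 0, 0], [0, 0, 0], [0, 0, 0], [0, 0, 0], [0, 0, 0], [0, 0, 0]], grip=[0.2, 0.2, 0.2, 0.2, 0.2, 0.2])

```text
t: 5.32
position: [0.5025, -0.3949, 0.1569]
eef_rot: [1.925, 2.477, 0.0]
force: [-1.1, -0.1, -1.0]
finger_gap: 0.03
grasp_force: 39.8
```

```bash
python3 - <<'E'
from h import *
o=env.get_obs(); print(o['t'],o['position'],o['force'],o['finger_gap'],o['grasp_force'])
# standoff targets: grip point 55 behind pin, throat +22 => TCP=THROAT-77*Y - 10*Z ; staging further out
R=fromaxes(Y,-Z)
T=THROAT-.077*Y-.010*Z; print('final',T)
T1=T-.11*Y
rel([((.50,-.33,.22),down(1.78)),(T1+[-.02,-.05,.06],R),(T1,R),(T,R)])
s=snap('side'); R0=Ro.from_rotvec(o['eef_rot']); 
P=cloud(s); q=R0.inv().apply((P.reshape(-1,3)-o['position'])).reshape(P.shape)*1000 # tool coords
m=(q[...,0]>-40)&(q[...,0]<150)&(abs(q[...,1])<60)&(q[...,2]>-60)&(q[...,2]<20)
c=s['color'].astype(int); org=m&(c[...,0]>c[...,2]+60)
print(org.sum()); k=q[org]; j=k[k[:,0]>60]; hd=k[k[:,0]<30]
for nm,w in(('jaw',j),('handle',hd)):
  if len(w): print(nm,len(w),np.percentile(w,[0,2,10,50,90,98,100],axis=0).round(1).tolist())
v,u=np.where(m); print(u.min(),u.max(),v.min(),v.max())
im=cv2.resize(s['color'][max(v.min()-20,0):v.max()+20,u.min()-20:u.max()+20],None,fx=4,fy=4,interpolation=2)[:600,:800]
cv2.imwrite('pics/h1.png',im[:,:,::-1])
E
```

```text
5.325 [ 0.50252721 -0.39493588  0.15690616] [-1.13077403 -0.09266821 -1.02327915] 0.03004631828026076 39.847819805145264
final [ 0.62814442 -0.00725615  0.17518511]
[63.3, 13.7, -63.3] [0.003, 0.0033, 0.0399]
[191.7, 173.2, -78.4] [-0.4164, -0.0211, 0.1146]
[235.4, 204.7, -18.5] [-0.4164, -0.0211, 0.1146]
[344.7, 217.4, -18.8] [-0.4164, -0.0211, 0.1146]
173
jaw 9 [[116.6, -21.8, -20.9], [117.2, -21.8, -20.9], [119.5, -21.6, -20.6], [124.2, -18.7, -19.4], [128.0, -16.5, -18.5], [128.9, -16.1, -18.1], [129.1, -16.0, -18.0]]
handle 164 [[-24.2, -14.9, -23.4], [-23.7, -14.0, -21.6], [-22.0, -13.3, -20.4], [-11.5, 12.8, -11.8], [16.1, 16.0, 1.4], [22.5, 17.2, 4.9], [26.0, 17.9, 6.0]]
306 360 238 285
```

View pics/h1.png

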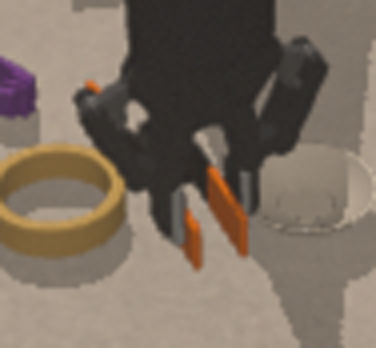

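The clamp is held squeezed, jaws forward, handles square between the pads ((190,240) and (230,215)). Next is the staging pose beside the free edge.

Emit:
move_arm(linear=[[15, 12, -20], [40, 35, -45], [70, 60, -65], [100, 90, -78], [130, 117, -78], [160, 145, -78], [185, 168, -75], [205, 185, -60], [222, 197, -40], [233, 203, -22]], twist=[[-0.03, 0, 0.01], [-0.08, 0, 0.02], [-0.13, -0.005, 0.03], [-0.18, -0.01, 0.05], [-0.24, -0.012, 0.06], [-0.3, -0.015, 0.08], [-0.35, -0.018, 0.1], [-0.39, -0.02, 0.11], [-0.4164, -0.0211, 0.1146], [-0.4164, -0.0211, 0.1146]], grip=[0.2, 0.2, 0.2, 0.2, 0.2, 0.2, 0.2, 0.2, 0.2, 0.2])

```text
t: 6.62
position: [0.6397, -0.1166, 0.1737]
eef_rot: [1.868, 2.136, 0.453]
force: [0.2, 0.1, -1.7]
finger_gap: 0.0296
grasp_force: 39.9
```

```bash
cat > look.py <<'E'
import sys
from h import *
o=env.get_obs(); print(o['t'],o['position'],o['force'].round(1),o['finger_gap'],o['grasp_force'])
R=fromaxes(Y,-Z)
T=THROAT-.077*Y-.0075*Z
rel([(T-.11*Y,R),(T-.055*Y,R),(T-.01*Y,R),(T,R)])
s=snap('side'); t=snap('top')
A=np.stack([N,Y,Z])
B=A@np.array(o['position']); print('tcp nys',B.round(4))
for nm,w in(('side',s),('top',t)):
    P=cloud(w)@A.T; c=w['color'].astype(int)
    m=(abs(P[...,0]-.64)<.06)&(P[...,1]>B[1]-.03)&(P[...,1]<B[1]+.14)&(abs(P[...,2]-B[2]-.0075)<.03)
    org=m&(c[...,0]>c[...,2]+60)&(c[...,0]>1.8*c[...,1]); k=P[org]
    for lab,z in(('jaw',k[k[:,1]>B[1]+.09]),('handle',k[k[:,1]<B[1]+.03])):
        if len(z): 
            print(nm,lab,len(z),'n',np.percentile(z[:,0],[1,25,50,75,99]).round(4),'y',np.percentile(z[:,1],[1,99]).round(4),'s',np.percentile(z[:,2],[2,50,98]).round(4))
    e=(abs(P[...,0]-.64)<.025)&(P[...,2]>-.04)&(P[...,2]<.04)&(P[...,1]<.1)&(P[...,1]>-.04); z=P[e]
    if len(z): print(nm,'edge y',np.percentile(z[:,1],[1,10,50]).round(4),'n',np.percentile(z[z[:,1]<.0][:,0],[1,5,50,95,99]).round(4))
a=cv2.resize(s['color'][90:240,250:400],(600,600),interpolation=2)
b=cv2.resize(t['color'][120:270,260:410],(600,600),interpolation=2)
cv2.imwrite('pics/'+sys.argv[1],np.hstack([cv2.resize(a,(400,400)),cv2.resize(b,(400,400))])[:,:,::-1])
E
python3 look.py st1.png
```

```text
6.625 [ 0.63969762 -0.11656789  0.17374569] [ 0.2  0.1 -1.7] 0.029597468795698866 39.900888204574585
[-0.1, 3.4, -2.6] [-0.0062, -0.0043, -0.0011]
[54.9, 3.3, -2.3] [-0.0062, -0.0043, -0.0011]
[99.9, 3.3, -2.1] [-0.0062, -0.0043, -0.0011]
[109.9, 3.3, -2.1] [-0.0062, -0.0043, -0.0011]
tcp nys [ 0.6356 -0.2007 -0.0936]
side handle 48 n [0.6221 0.6246 0.6486 0.6502 0.6522] y [-0.2275 -0.1805] s [-0.0968 -0.0759 -0.0713]
top jaw 20 n [0.6131 0.6158 0.6175 0.656  0.6585] y [-0.0844 -0.0714] s [-0.0836 -0.0768 -0.0732]
top edge y [-0.0124 -0.0028  0.0449] n [0.6349 0.636  0.641  0.6413 0.6414]
```

View pics/st1.png

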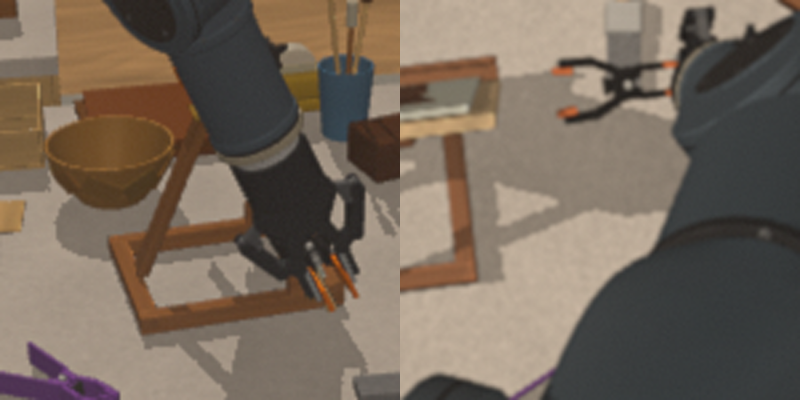

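Top half: the jaws gape wide (pads at (565,70) and (565,112)) and face the backboard's free edge at (495,110). The pad midpoint is n=0.636, matching the TCP, so the arm and cameras agree. I'll shift 3.3 mm to centre and approach.

Emit:
move_arm(linear=[[10, 2, -1], [20, 3.3, -2.3], [32, 3.3, -2.3], [42, 3.3, -2.3], [48, 3.3, -2.3], [50, 3.3, -2.3], [50, 3.3, -2.3]], twist=[[-0.003, -0.002, 0], [-0.006, -0.004, -0.001], [-0.006, -0.004, -0.001], [-0.006, -0.004, -0.001], [-0.006, -0.004, -0.001], [-0.006, -0.004, -0.001], [-0.006, -0.004, -0.001]], grip=[0.2, 0.2, 0.2, 0.2, 0.2, 0.2, 0.2])

```text
t: 7.6
position: [0.6364, -0.0685, 0.1798]
eef_rot: [1.862, 2.127, 0.455]
force: [0.5, 0.3, -2.0]
finger_gap: 0.0297
grasp_force: 39.9
```

```bash
python3 look.py st2.png
```

```text
7.6 [ 0.63643486 -0.06854311  0.17977798] [ 0.5  0.3 -2. ] 0.029713968964625234 39.919559955596924
[-48.2, -1.9, 1.7] [0.0028, 0.0016, -0.0003]
[6.8, -1.9, 1.7] [0.0028, 0.0016, -0.0003]
[51.8, -1.9, 1.6] [0.0028, 0.0016, -0.0003]
[61.8, -1.9, 1.6] [0.0028, 0.0016, -0.0003]
tcp nys [ 0.6409 -0.1526 -0.0893]
side handle 48 n [0.6276 0.6299 0.6537 0.6554 0.6571] y [-0.1791 -0.1303] s [-0.0931 -0.0722 -0.0668]
top jaw 20 n [0.6191 0.6219 0.6241 0.6626 0.6647] y [-0.0392 -0.0266] s [-0.0729 -0.0707 -0.0679]
top handle 3 n [0.6556 0.6556 0.6557 0.6564 0.6571] y [-0.1308 -0.1286] s [-0.0825 -0.0707 -0.0686]
top edge y [-0.0125 -0.0036  0.0452] n [0.6337 0.6352 0.641  0.6414 0.6415]
```

View pics/st2.png

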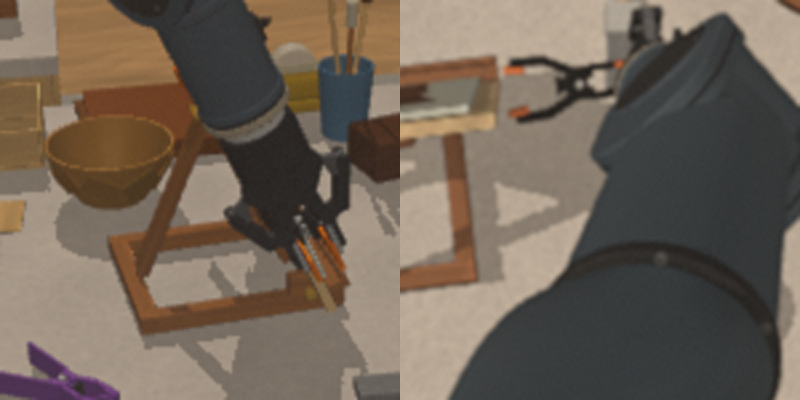

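The jaw tips are ~12 mm from the edge (top half: tips at (515,70)/(518,112), edge at (497,110)). They sit about 2 mm too far in +n, so I'll correct that and slide on.

Emit:
move_arm(linear=[[0, -2, 1.6], [5, -2.2, 1.6], [12, -2.2, 1.6], [20, -2.2, 1.6], [28, -2.2, 1.6], [36, -2.2, 1.6], [42, -2.2, 1.6], [46, -2.2, 1.6], [46, -2.2, 1.6]], twist=[[0.003, 0.0016, 0], [0.003, 0.0016, 0], [0.003, 0.0016, 0], [0.003, 0.0016, 0], [0.003, 0.0016, 0], [0.003, 0.0016, 0], [0.003, 0.0016, 0], [0.003, 0.0016, 0], [0.003, 0.0016, 0]], grip=[0.2, 0.2, 0.2, 0.2, 0.2, 0.2, 0.2, 0.2, 0.2])

```text
t: 8.82
position: [0.6289, -0.0226, 0.1773]
eef_rot: [1.863, 2.131, 0.454]
force: [1.0, -0.2, -0.9]
finger_gap: 0.0299
grasp_force: 39.9
```

```bash
python3 look.py st3.png
```

```text
8.825 [ 0.62891991 -0.02263579  0.17729291] [ 1.  -0.2 -0.9] 0.029923067037283268 39.90973770618439
[-94.7, 0.3, -0.1] [-0.0004, -0.0005, 0.0001]
[-39.7, 0.3, -0.1] [-0.0004, -0.0005, 0.0001]
[5.3, 0.3, -0.1] [-0.0004, -0.0005, 0.0001]
[15.3, 0.3, -0.0] [-0.0004, -0.0005, 0.0001]
tcp nys [ 0.6387 -0.1061 -0.0911]
side handle 47 n [0.6255 0.6279 0.6513 0.6532 0.6554] y [-0.1329 -0.0846] s [-0.0962 -0.0743 -0.0685]
top jaw 11 n [0.6593 0.6602 0.6608 0.6619 0.6628] y [0.0087 0.021 ] s [-0.0763 -0.0728 -0.0691]
top edge y [-0.0125 -0.0036  0.045 ] n [0.635  0.6362 0.6411 0.6414 0.6414]
```

View pics/st3.png

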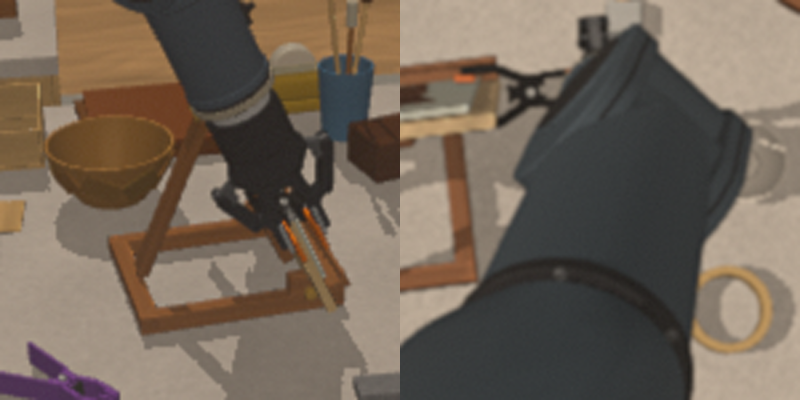

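The jaws now straddle the board (top half: front jaw at (480,72) over the panel, rear jaw at (510,118) behind), and the force shows no contact. I'll creep forward until the throat touches.

Emit:
move_arm(linear=[[3, 0.3, 0], [6, 0.3, 0], [8.5, 0.3, 0], [10, 0.3, 0], [10, 0.3, 0]], twist=[[0, 0, 0], [0, 0, 0], [0, 0, 0], [0, 0, 0], [0, 0, 0]], grip=[0.2, 0.2, 0.2, 0.2, 0.2])

```text
t: 9.55
position: [0.6279, -0.0132, 0.1775]
eef_rot: [1.864, 2.13, 0.454]
force: [-0.2, -0.8, -1.4]
finger_gap: 0.0303
grasp_force: 39.9
```

Emit:
move_arm(linear=[[1, 0, 0], [2, 0, 0], [2, 0, 0]], twist=[[0, 0, 0], [0, 0, 0], [0, 0, 0]], grip=[0.2, 0.2, 0.2])

```text
t: 9.93
position: [0.6278, -0.0131, 0.1776]
eef_rot: [1.865, 2.127, 0.452]
force: [0.1, -5.7, -1.6]
finger_gap: 0.0302
grasp_force: 40.1
```

Contact came about 6 mm earlier than expected from the edge position. Before pushing further I'll check what is touching.

```bash
python3 - <<'E'
from h import *
o=env.get_obs(); print(o['t'],o['position'],o['force'].round(1),o['torque'].round(2),o['joints'].round(2))
A=np.stack([N,Y,Z]); B=A@o['position']; print('tcp nys',B)
s=snap('side'); t=snap('top')
R0=Ro.from_rotvec(o['eef_rot'])
ims=[]
for nm,w,(u,v,h) in(('side',s,(362,172,22)),('top',t,(305,155,22))):
    P=cloud(w); q=R0.inv().apply(P.reshape(-1,3)-o['position']).reshape(P.shape)*1000
    c=w['color'].astype(int)
    # clip-only dark/orange points above the board: in tool coordinates
    m=(q[...,2]>-24)&(q[...,2]<8)&(abs(q[...,1])<40)&(q[...,0]>20)&(q[...,0]<135)
    k=q[m]; 
    for a in range(25,135,5):
        z=k[(k[:,0]>=a)&(k[:,0]<a+5)]
        if len(z): print(nm,a,len(z),'y',np.percentile(z[:,1],[0,20,50,80,100]).round(1),'z',np.percentile(z[:,2],[0,50,100]).round(1))
    PA=P@A.T; e=(abs(PA[...,0]-.637)<.012)&(PA[...,2]>-.0)&(PA[...,2]<.08)&(PA[...,1]<.03)&(PA[...,1]>-.04)
    z=PA[e]; print(nm,'edge y',np.percentile(z[:,1],[1,10,30,50]).round(4) if len(z) else None)
    im=w['color'][v-h:v+h,u-h:u+h].copy(); im=cv2.resize(im,(400,400),interpolation=cv2.INTER_CUBIC)
    for X,col in(((77,0,-22),(0,255,0)),((55,0,-22),(255,255,0)),((82.8,0,-22),(255,0,255))):
        pc=w['R']@(R0.apply(np.array(X)/1000)+o['position'])+w['t']; px=w['K']@pc; px=px[:2]/px[2]
        cv2.circle(im,tuple(int(round(g)) for g in ((px-[u-h,v-h]+.5)*400/(2*h))),3,col,-1)
    ims.append(im)
cv2.imwrite('pics/c9.png',np.hstack(ims)[:,:,::-1])
E
```

```text
9.925 [ 0.62778385 -0.01309834  0.17760026] [ 0.1 -5.7 -1.6] [-1.43  0.55 -0.45] [-0.33  0.43  0.43  2.05 -0.75  0.35  0.82]
tcp nys [ 0.63894847 -0.09654221 -0.09083195]
side 25 5 y [12.5 12.5 12.7 14.1 16.3] z [-21.4 -17.2   6.5]
side 30 2 y [-11.   -5.7   2.1  10.   15.2] z [-21.  -19.4 -17.7]
side 35 5 y [-10.6  -9.7  13.2  15.   17. ] z [-21.2 -18.8 -17.7]
side 40 9 y [-5.4  3.6 11.1 12.8 16.1] z [-22.4  -7.6   2.8]
side 45 23 y [-7.7 -4.6  7.6 10.8 12.6] z [-22.6  -9.1   4.5]
side 50 24 y [-8.5 -5.3  0.2  4.5  6.7] z [-22.4 -11.1   0.6]
side 55 16 y [-5.8 -2.   1.7  5.5 15.8] z [-20.2 -16.    6.4]
side 60 6 y [-0.4  2.1  9.1 12.3 14.9] z [-20.7 -19.7 -18. ]
side 65 8 y [-6.5 -4.7 11.5 18.7 20.5] z [-19.5 -16.4  -7.8]
side 70 9 y [-3.5  2.3 14.3 20.8 21.9] z [-19.  -15.8  -0.2]
side 75 9 y [-22.6   0.7   4.5  11.2  18.5] z [-18.7 -15.1 -11. ]
side 80 8 y [-25.2 -24.6 -12.7   2.2  20. ] z [-18.6 -16.1  -9.9]
side 85 3 y [-27.5 -27.  -26.2   0.1  17.7] z [-14.6 -11.4  -6.4]
side 90 5 y [-27.2 -27.2 -26.  -24.  -22. ] z [-19.8 -17.  -11.3]
side 95 2 y [-28.4 -28.4 -28.4 -28.4 -28.3
[... 1114 characters left out ...]
  25.3] z [-21.9 -16.4   2.3]
top 85 18 y [-25.  -17.3  19.2  24.6  27.6] z [-20.5 -17.2   6. ]
top 90 10 y [ 1.7 17.2 23.6 26.6 28.7] z [-19.5 -16.8   0.6]
top 95 11 y [ 1.7  1.9 23.9 26.8 29. ] z [-21.4 -16.2   4.1]
top 100 13 y [ 1.9  3.5 22.  27.3 29.4] z [-24.  -15.2   4.8]
top 105 12 y [-29.9   7.9  23.9  27.9  29.6] z [-18.7 -16.9   5.1]
top 110 11 y [ 7.8 18.6 23.3 28.1 29.9] z [-18.9 -15.   -6.3]
top 115 17 y [ 7.6 17.  23.6 28.3 29.9] z [-21.3 -16.8   1.7]
top 120 14 y [ 7.8 13.4 20.9 27.1 29.8] z [-23.9 -18.    0.4]
top 125 12 y [ 7.7  8.1 19.  22.6 24.5] z [-22.9 -19.3   4.1]
top 130 4 y [ 7.7  7.9 13.1 19.  20.3] z [-18.  -15.1 -12.5]
top edge y [-0.0125 -0.009   0.001   0.0101]
```

View pics/c9.png

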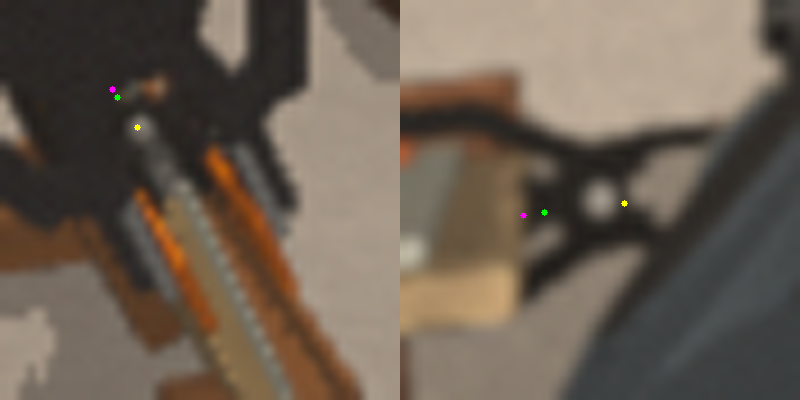

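The top half shows the pin at (600,200), 6 mm further forward in the grip than I assumed. The throat therefore sits at 83 mm, so the contact is the throat on the board edge at (525,215). The easel edge hasn't moved. Centring and height (s = −0.083) are good. I'll ease the push slightly and release slowly.

Emit:
move_arm(linear=[[-0.7, 0, 0], [-0.7, 0, 0], [-0.7, 0, 0.3], [-0.7, 0, 0.7], [-0.7, 0, 1.2], [-0.7, 0, 2], [-0.7, 0, 2], [-0.7, 0, 2], [-0.7, 0, 2], [-0.7, 0, 2]], twist=[[0, 0, 0], [0, 0, 0], [0, 0, 0], [0, 0, 0], [0, 0, 0], [0, 0, 0], [0, 0, 0], [0, 0, 0], [0, 0, 0], [0, 0, 0]], grip=[0.2, 0.2, 0.4, 0.46, 0.52, 0.58, 0.64, 0.75, 0.9, 1])

```text
t: 11.28
position: [0.6286, -0.0116, 0.1757]
eef_rot: [1.864, 2.13, 0.454]
force: [-0.1, -0.4, 0.5]
finger_gap: 0.0855
grasp_force: 0.0
```

```bash
cat > chk.py <<'E'
from h import *
o=env.get_obs(); print(o['t'],o['position'],o['force'].round(1),o['finger_gap'],o['grasp_force'])
A=np.stack([N,Y,Z]); s=snap('side','fs.png'); t=snap('top','ft.png')
for nm,w in(('side',s),('top',t)):
    P=cloud(w)@A.T; c=w['color'].astype(int); org=(c[...,0]>c[...,2]+60)&(c[...,0]>1.8*c[...,1])&(abs(P[...,0]-.64)<.05)&(abs(P[...,2]+.083)<.04)
    for lab,a,b in(('jaw',-.005,.06),('handle',-.16,-.05)):
        z=P[org&(P[...,1]>a)&(P[...,1]<b)]
        if len(z): print(nm,lab,len(z),'n',np.percentile(z[:,0],[1,25,50,75,99]).round(4),'y',np.percentile(z[:,1],[1,99]).round(4),'s',np.percentile(z[:,2],[2,50,98]).round(4))
    e=(abs(P[...,0]-.637)<.012)&(P[...,2]>0)&(P[...,2]<.08)&(P[...,1]<.03)&(P[...,1]>-.04); z=P[e]
    if len(z): print(nm,'edge y',np.percentile(z[:,1],[1,10,50]).round(4))
    z=P[(abs(P[...,0]-.6478)<.006)&(P[...,2]>-.05)&(P[...,2]<.04)&(P[...,1]>.04)&(P[...,1]<.24)]
    if len(z): print(nm,'panel n',np.median(z[:,0]).round(4),len(z))
E
python3 chk.py
```

```text
11.275 [ 0.62858899 -0.01161558  0.17569817] [-0.1 -0.4  0.5] 0.08548643851999747 0.0
side jaw 1 n [0.6508 0.6508 0.6508 0.6508 0.6508] y [0.0145 0.0145] s [-0.0946 -0.0946 -0.0946]
side handle 61 n [0.6142 0.6177 0.6216 0.6594 0.663 ] y [-0.1224 -0.0685] s [-0.0934 -0.0736 -0.0693]
top jaw 9 n [0.6509 0.6512 0.6517 0.6531 0.6534] y [0.0201 0.0327] s [-0.0797 -0.0758 -0.0731]
top edge y [-0.0125 -0.0091  0.0098]
top panel n 0.6476 380
```

The clamp grips and the handles are symmetric about the board's mid-plane. The easel and panel are unmoved. I'll back straight out along the tool axis.

Emit:
move_arm(linear=[[0, 0, -8], [0, 0, -22], [0, 0, -42], [0, 0, -65], [0, 0, -90], [-10, 0, -115], [-25, 0, -140], [-45, 0, -160], [-60, 0, -170], [-60, 0, -170]], twist=[[0, 0, 0], [0, 0, 0], [0, 0, 0], [0, 0, 0], [0, 0, 0], [0, 0, 0], [0, 0, 0], [0, 0, 0], [0, 0, 0], [0, 0, 0]], grip=[1, 1, 1, 1, 1, 1, 1, 1, 1, 1])

```text
t: 12.62
position: [0.5679, -0.0817, 0.3315]
eef_rot: [1.865, 2.127, 0.455]
force: [0.4, 0.3, 0.1]
finger_gap: 0.0857
grasp_force: 0.0
```

```bash
python3 chk.py; python3 - <<'E'
from h import *
# clamp geometry: yaw of its middle line & throat from the top cloud after retreat
A=np.stack([N,Y,Z])
for n in('top','side'):
    w=np.load('last_%s.npz'%n); P=cloud(w)@A.T; c=w['color'].astype(int)
    m=(abs(P[...,0]-.64)<.05)&(P[...,1]>-.13)&(P[...,1]<-.016)&(abs(P[...,2]+.083)<.025)
    z=P[m]; print(n,len(z))
    for a in np.arange(-.13,-.016,.015):
        k=z[(z[:,1]>a)&(z[:,1]<a+.015)]
        if len(k)>3: print(round(a,3),'n ends',np.percentile(k[:,0],[3,97]).round(4),'mid',(np.percentile(k[:,0],[3,97]).mean()).round(4),'s max',np.percentile(k[:,2],[2,97]).round(4))
E
```

```text
12.625 [ 0.56787867 -0.0816777   0.33147217] [0.4 0.3 0.1] 0.08567625621725539 0.0
side jaw 22 n [0.6246 0.6272 0.6287 0.6518 0.6536] y [0.0119 0.0276] s [-0.0936 -0.0779 -0.0717]
side handle 60 n [0.6144 0.6175 0.6213 0.6591 0.663 ] y [-0.1206 -0.0719] s [-0.0928 -0.0735 -0.0681]
side edge y [-0.0192 -0.0159 -0.0117]
top jaw 9 n [0.6509 0.6516 0.6523 0.653  0.6535] y [0.02  0.032] s [-0.078  -0.074  -0.0704]
top handle 32 n [0.6176 0.6194 0.6216 0.6591 0.6634] y [-0.1111 -0.0703] s [-0.0912 -0.0719 -0.0694]
top edge y [-0.0125 -0.0091  0.0102]
top panel n 0.6476 381
top 329
-0.115 n ends [0.6147 0.6641] mid 0.6394 s max [-0.0921 -0.0684]
-0.1 n ends [0.6168 0.6621] mid 0.6395 s max [-0.0938 -0.0702]
-0.085 n ends [0.6185 0.6606] mid 0.6396 s max [-0.0932 -0.0691]
-0.07 n ends [0.62   0.6583] mid 0.6392 s max [-0.0946 -0.0677]
-0.055 n ends [0.622  0.6561] mid 0.639 s max [-0.0922 -0.0707]
-0.04 n ends [0.624  0.6536] mid 0.6388 s max [-0.0866 -0.0707]
-0.025 n ends [0.6213 0.6563] mid 0.6388 s max [-0.0915 -0.0717]
side 263
-0.13 n ends [0.6139 0.6652] mid 0.6395 s max [-0.0954 -0.0693]
-0.115 n ends [0.6143 0.6633] mid 0.6388 s max [-0.0964 -0.0683]
-0.1 n ends [0.6177 0.6607] mid 0.6392 s max [-0.0945 -0.0685]
-0.085 n ends [0.6192 0.6591] mid 0.6392 s max [-0.0935 -0.0692]
-0.07 n ends [0.6212 0.6572] mid 0.6392 s max [-0.0943 -0.0699]
-0.055 n ends [0.6266 0.6531] mid 0.6398 s max [-0.0973 -0.0712]
-0.04 n ends [0.6225 0.6557] mid 0.6391 s max [-0.0908 -0.0705]
-0.025 n ends [0.6204 0.6593] mid 0.6399 s max [-0.0905 -0.0605]
```

```bash
python3 -c "
from bench import env
print(env.close_job())"
```

```text
the job is handed in; nothing more can be done
None
```

The clamp now grips panel and backboard on the free edge, within about 1 mm of half way up and square to the edge. Its throat was seated under about 6 N before release, camera checks showed easel and panel unmoved, and I handed the job in at about 13 s with the arm clear; I did not re-measure the other loose things.

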